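# Set the cutter's length stop to the yellow notch

### The job

Set the length stop of the rail cutter for the yellow batch: push the black carriage along its measuring rail until it clicks into the notch at the yellow tag, and then tip its raised stop plate over towards the front so that it hangs straight down over the lane. Do it by pushing with the fingers only: pinch and lift nothing, and leave everything else on the bench where it is.

Things in the scene. Friction and masses are not known exactly. Their poses are not given: they have to be found in the camera images.
- gauge: Fixed bench cutter with its measuring rail on a dark steel base 195 x 600 mm; place and heading change from run to run. Origin: on the bench under the rail's middle. Its y axis runs along the rail (left as seen from the robot), x across it to the rear, away from the robot, z up. The green cutter head, 135 mm high, its hand lever sloping up to the rear, stands at gauge y -320 to -254 mm.
- rail_top (a point): Middle of the aluminium rail's top, 60 mm above the gauge's origin. The rail spans gauge x -30 to 32 mm; its end caps, 68 mm high, stand at gauge y -214 and 214 mm. On its rear side runs a steel index strip, x 32 to 44 mm, also 60 mm high, with four V-shaped notches, 13 mm wide, at gauge y -120, -40, 40 and 120 mm.
- lane_mid (a point): Middle of the flat work lane in front of the rail (its top, 40 mm up): gauge x -98 to -36 mm, y -250 to 250 mm. Nothing here needs to be touched.
- yellow_notch (a point): The notch to be used: centre of the V, at the level of the strip's top (60 mm up). A flat yellow tag, 26 mm wide along the rail, is clipped just behind it and sticks out 45 mm to the rear, 50 mm up; the other three notches have a blue, a white and a green tag. Which notch has which tag changes from run to run.
- carriage_index (a point): Foot of the carriage's index plunger (spring-loaded ball) as it rides on the strip: middle of the carriage along the rail, gauge x 38 mm, 60 mm up. The carriage sits in a notch when this point is over the notch's centre. White marks on the carriage's top and rear face show the same line. 
- carriage (a joint): Gauge y of the carriage's middle (m), positive to the left, -0.15 to 0.15. Black block captive on the rail: gauge x -36 to 56 mm, 90 mm long with its end pads, 62 to 95 mm up. Sliding takes about 2.5 N. From 5 mm before a notch's centre it is pulled in: the push drops to nothing, it jumps ahead and stops dead; pushing it out again takes about 11 N. It may have to pass another notch on the way.
- plunger_pin (a point): Top of the plunger's red 8 mm telltale pin in the middle of a flat steel cap (20 mm in diameter, 4 mm high) on the carriage's top, gauge x 38 mm: 101.5 mm up, 2.5 mm proud of the cap, while the ball rides on the strip; 3.3 mm lower, just below the cap's top, when it sits in a notch.
- plunger (a joint): How far the plunger's ball has dropped, in m: 0 on the strip, about 0.0033 when it is fully down in a notch.
- left_pad (a point): Orange pad on the carriage's left end (gauge +y): 84 mm across the rail, 32 mm high; this point is the centre of its outer face, 78 mm up. Push here to move the carriage to the right (gauge -y).
- right_pad (a point): The same pad on the right end (gauge -y); this point is the centre of its outer face. Push here to move the carriage to the left (gauge +y).
- stop_plate (a joint): Angle (rad) of the flip-over stop plate on the carriage's front: 0 raised, leaning 25 degrees to the rear on its stop; 0.44 upright; 3.58 hanging straight down over the lane, on its other stop. It turns freely about a pin parallel to the rail at gauge x -44 mm, 88 mm up: pushed to the front (gauge -x) past upright, it falls over by its own weight.
- plate_edge (a point): Middle of the stop plate's free edge: the top edge while it is raised. The plate is 86 mm wide along the rail, 8 mm thick, and reaches 44 mm from its pin; its raised edge stands 128 mm up, at gauge x -25 mm.
- plate_front (a point): The plate's red face, which looks to the front (the robot) while the plate is raised; this point is its centre.
- plate_back (a point): The plate's bare steel face, which looks to the rear while the plate is raised; push here, forwards, to tip it over. This point is its centre.
- offcut: Bystander: 35 mm long offcut of steel hat rail, 35 mm wide, 12 mm high, lying in the lane near its left end. Origin under its centre.
- cut_rail: Bystander: cut length of the same steel hat rail, 160 mm long, lying on the bench beside the base's left end. Origin under its centre.
- screwdriver: Bystander: screwdriver with a red handle lying on the bench to the left of the cut rail, about 200 mm long.
- mug: Bystander: blue mug, 82 mm in diameter, 88 mm high, behind the machine. Origin under its centre.
- oil: Bystander: amber oil bottle, 52 mm in diameter, 110 mm high, behind the machine. Origin under its centre.
- tape: Bystander: roll of brown tape lying flat to the right of the machine, 96 mm in diameter, 36 mm high. Origin under its centre.
- screw_jar: Bystander: clear jar with a black lid, 64 mm in diameter, 75 mm high, behind the machine. Origin under its centre.

How it is judged:
By the outcome, as a careful person would: the job done as asked, in the order asked, and still so for the second after the job is handed in, with the robot touching nothing.
It also fails if it takes over 45 s, if anything falls off the work surface, if the arm or the gripper's body presses on something with over 40 N, if the wrist force passes 120 N, or if a joint passes its speed limit or range.

### The arm

A 6-joint arm with a two-finger parallel gripper is mounted at the origin on the work surface. World frame = base frame: x ahead of the robot, y to its left, z up, the work surface at z = 0. Lengths are in m, angles in degrees, forces in N, time in s.
With the tool pointing down it reaches from about 0.4 to 0.925 m from the base axis. Payload 12.5 kg.
Tool frame: the origin (TCP) lies midway between the tips of the shut fingers; the grasp point (between the pads) lies 19 mm behind it; x points along the fingers, y is the direction in which the jaws open and shut, and the axes are right-handed (so a half turn about x gives the same grasp; the last joint's range is limited). The gripper opens to 95 mm and grips with 3 to 60 N. Pads are 20 mm wide; open, the fingers measure 119 mm over their backs; the gripper's body (75 mm by 180 mm) begins 59 mm behind the grasp point.
Start: joints at [-72.227, 28.126, 89.318, -0, 62.55, -6.05], TCP at [0.252, -0.572, 0.215] pointing down, gripper open.
Joint ranges: [-177.58, 177.58], [-47.91, 125.51], [2.72, 160], [-65.01, 245.01], [3.68, 167.84], [-153.87, 153.87]. Speed limits (degrees/s): [127.2, 127.2, 159.86, 180, 180, 180].

### API

Orientations are given as [roll, pitch, yaw] about the fixed x, y, z axes, in that order (R = Rz(yaw) Ry(pitch) Rx(roll)).
In Python, from rig import bot, vision gives the robot as it stands.
- The arm moves only by the tool jog_arm, never from a script. Its argument "targets" is a list of rows, each a list of 7 numbers: the opening, from -1 (shut) to 1 (fully open), then the shift along the tool's x, y, z in cm, then the turn, a rotation vector about the tool's x, y, z in degrees. A call has 1 to 5 rows; each row is the pose to reach, as a shift and turn from the pose commanded when the call began, along the tool's axes at that moment; what a row does not reach only later rows make up. A row lasts 1/8 s, in which the tool goes at most 62.5 mm and 10.7 degrees, less where a joint would pass 70% of its speed; a pose out of reach is approached as far as the arm can. A call with a gripper value outside its range is refused whole. The fingers move at their own pace and stop on an object; "force" is the grip in N (left out, the last holds). Time passes only in rows, so rows that repeat a pose let the fingers close. It gives the time, the measured TCP pose, the force and the opening at its end, in the units of the state.
- bot.get_state(): the state, without advancing time (a new reading comes with each control period).
- vision.capture(name): name is "scene" or "top"; returns a dict with "frame" (384x512x3 uint8, red, green, blue), "fov_y" (degrees; the focal length in pixels is half the picture's height over the tangent of half this angle, whatever the lens; pixels are square), "cx", "cy" (the principal point, pixels), "extrinsics" (4x4, takes a point from camera to world coordinates). Camera axes: x right, y up, looking along -z (the intrinsics and any distortion apply to the point x, -y, -z); pixel columns grow to the right and rows downward; lengths in m; the calibration is good to about 2 mm. A picture is of the moment at which its call begins. There is no depth.
- bot.job_done(): hands the job in, once; it reports no verdict.
Trained networks look in a picture, given as the dict that the camera call returned (one of the last four; its "shot" number tells which), for a name from the list of things; names that differ only in an ending like _2 or _b are one class to them, and where a whole thing is asked for, a point or a joint stands for the part that bears it (a point fixed in the world has none). Each returns a list of dicts, best first, with "p" (0 to 1); they miss things now and then, are a little off and sometimes report something else, mostly with a low value. They report only what shows in the picture. A call takes as long as a camera call.
- vision.search_frame(query, picture): "at" ([column, row] in pixels, amid what is visible of it).
- vision.spot_point(query, picture): "at" ([column, row] in pixels: a listed point, or the origin of a listed thing).
The state is a dict: "t": time; "qpos": joint angles; "joint_velocities": joint speeds; "joint_torque": joint torques, N m; "position": TCP position; "orientation": TCP orientation; "contact_force": force on the tool from outside, world axes, zero at the start; "torque": the same for the moment, N m; "finger_gap": opening from 0.0 (shut) to 1.0 (fully open).
Only numpy, scipy, OpenCV 4.12 (cv2) and the standard library are available. Lean on these libraries where they do the work, as an engineer would, in place of code of your own. Each camera call takes 0.05 s, during which the arm holds its last target.

## Working session

There is one attempt and no reset: what is moved stays moved. The work goes in short steps, Python scripts to look and compute and a tool call to move; the robot and the scene stay as the last step left them, time stands still between calls to the robot, and variables do not carry over. Pictures are saved under pics/ and viewed, and the job is handed in when it is done.

Besides the shell and the picture viewer there is one more tool, called after "Call:" as name([rows], argument=value, ...), one row to a line, values as JSON. jog_arm: Moves the arm, as the interface text tells. Its arguments: {"type":"object","properties":{"targets":{"type":"array","items":{"type":"array","items":{"type":"number"}}},"force":{"type":"number"}},"required":["targets"]}

```bash
ls; mkdir -p pics; cat > h.py <<'E'
import numpy as np,cv2
from rig import bot,vision
def shoot(n,tag):
    c=vision.capture(n); cv2.imwrite(f'pics/{tag}.png',cv2.resize(c['frame'][:,:,::-1],(768,576),interpolation=cv2.INTER_CUBIC)); return c
def ray(c,px):
    h=c['frame'].shape[0]; f=h/2/np.tan(np.radians(c['fov_y']/2))
    d=np.array([(px[0]-c['cx'])/f,-(px[1]-c['cy'])/f,-1.]); E=np.array(c['extrinsics'])
    return E[:3,3],E[:3,:3]@d
def atz(c,px,z):
    o,d=ray(c,px); return o+d*(z-o[2])/d[2]
def proj(c,P):
    E=np.array(c['extrinsics']);h=c['frame'].shape[0]; f=h/2/np.tan(np.radians(c['fov_y']/2))
    q=E[:3,:3].T@(np.array(P)-E[:3,3]); return np.array([c['cx']+f*q[0]/-q[2],c['cy']-f*q[1]/-q[2]])
E
python3 - <<'E'
from h import *
np.set_printoptions(precision=4,suppress=True)
for n in ['scene','top']:
    c=shoot(n,n+'0'); print(n,{k:v for k,v in c.items() if k!='frame'})
    for q,z in [('rail_top',.06),('lane_mid',.04),('yellow_notch',.06),('carriage_index',.06),('plunger_pin',.1015),('left_pad',.078),('right_pad',.078),('plate_edge',.128),('gauge',0),('mug',0),('oil',0),('screw_jar',0),('tape',0),('offcut',.04)]:
        for r in vision.spot_point(q,c)[:2]: print(q,round(r['p'],2),np.array(r['at']),atz(c,r['at'],z))
print(bot.get_state())
E
```

```text
pics
scene {'fov_y': 52.79179640874153, 'cx': 256.6810189020422, 'cy': 193.58474544864478, 'extrinsics': array([[ 0.5771, -0.4416,  0.687 ,  1.4713],
       [ 0.8167,  0.3147, -0.4837, -0.6398],
       [-0.0026,  0.8402,  0.5422,  0.824 ],
       [ 0.    ,  0.    ,  0.    ,  1.    ]]), 'shot': 1}
rail_top 0.86 [257.4 191.9] [0.4955 0.0505 0.06  ]
rail_top 0.75 [270.6 245. ] [ 0.7616 -0.0893  0.06  ]
lane_mid 0.81 [247.7 191.4] [0.4459 0.0408 0.04  ]
yellow_notch 0.66 [253.9 196.7] [0.5144 0.0217 0.06  ]
yellow_notch 0.42 [305.2 179.9] [0.5324 0.25   0.06  ]
carriage_index 0.78 [266.9 195.7] [0.5362 0.0637 0.06  ]
left_pad 0.6 [270.6 181.7] [0.4894 0.1152 0.078 ]
right_pad 0.83 [251.8 193. ] [0.5129 0.0137 0.078 ]
plate_edge 0.54 [256.4 192.3] [ 0.5825 -0.0151  0.128 ]
plate_edge 0.52 [253.2 175.4] [0.4842 0.0402 0.128 ]
gauge 0.95 [262.3 204.1] [0.4993 0.0703 0.    ]
gauge 0.29 [307.  174.6] [0.4299 0.3552 0.    ]
mug 0.61 [330.5 204.9] [0.6521 0.2758 0.    ]
oil 0.68 [271.2 244.8] [ 0.7061 -0.0438  0.    ]
oil 0.48 [253.3 178.3] [0.3227 0.1518 0.    ]
screw_jar 0.78 [298.5 229.6] [0
[... 1060 characters left out ...]
.0445  0.    ]
screw_jar 0.85 [226.3 147.2] [0.6885 0.0956 0.    ]
tape 0.85 [419.8 212.3] [ 0.5094 -0.4523  0.    ]
tape 0.63 [160.8 158.6] [0.6524 0.2834 0.    ]
offcut 0.76 [161.9 246.8] [0.4019 0.2572 0.04  ]
{'t': 1.5, 'qpos': array([-72.2266,  28.1273,  89.3178,   0.0014,  62.5503,  -6.0524]), 'joint_velocities': array([-0.0575,  0.0292, -0.0197,  0.0821,  0.024 , -0.0486]), 'joint_torque': array([  0.0004, -61.2464, -25.8428,   0.0693,   0.0445,   0.    ]), 'position': array([ 0.2525, -0.5718,  0.2147]), 'orientation': array([ 99.0149,  89.9952, -57.1599]), 'contact_force': array([-0.0492,  0.2168, -1.1913]), 'torque': array([0.0116, 0.0155, 0.0113]), 'finger_gap': 0.9958835023697293}
```

View pictures.

View pics/scene0.png

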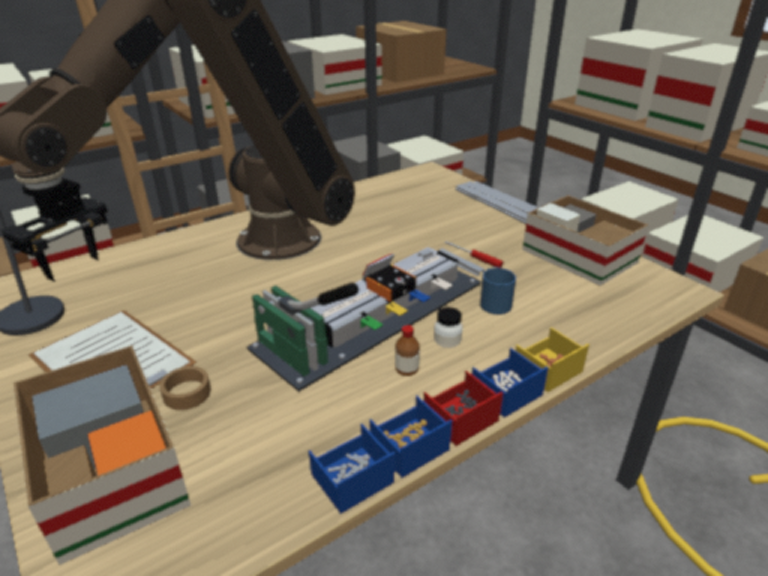

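View pics/top0.png

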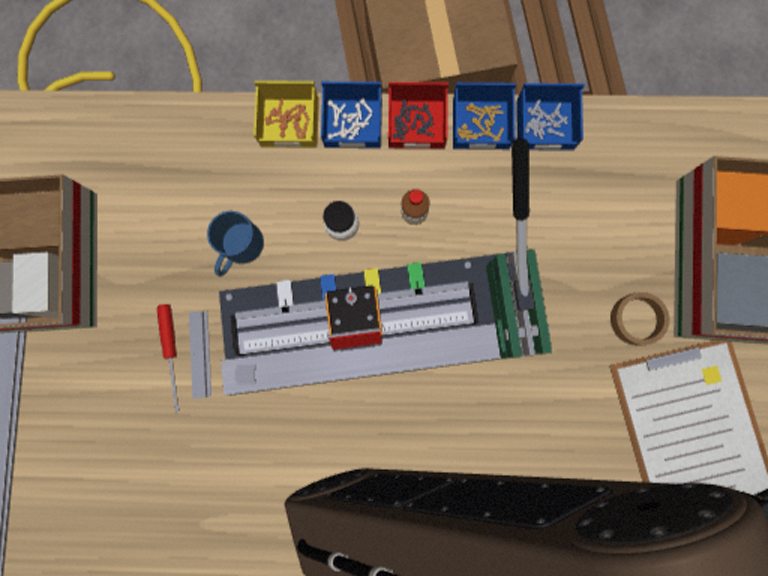

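```bash
python3 - <<'E'
import cv2
a=cv2.imread('pics/top0.png')[240:410,200:570]
cv2.imwrite('pics/crop0.png',cv2.resize(a,(800,368),interpolation=cv2.INTER_CUBIC))
a=cv2.imread('pics/scene0.png')[230:400,240:520]
cv2.imwrite('pics/crop1.png',cv2.resize(a,(800,486),interpolation=cv2.INTER_CUBIC))
E
```

```text
(no output)
```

View pics/crop0.png

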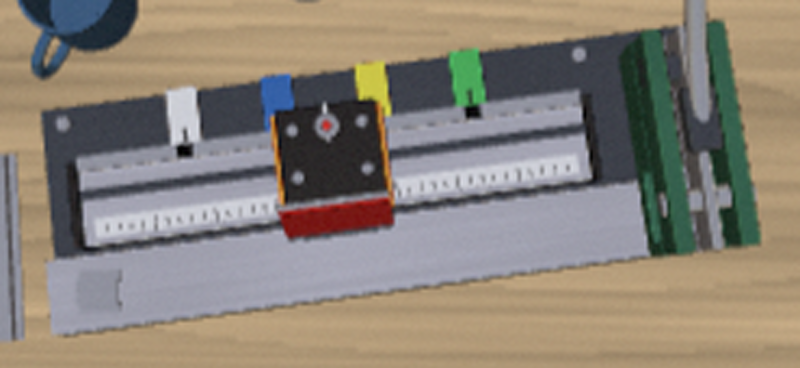

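View pics/crop1.png

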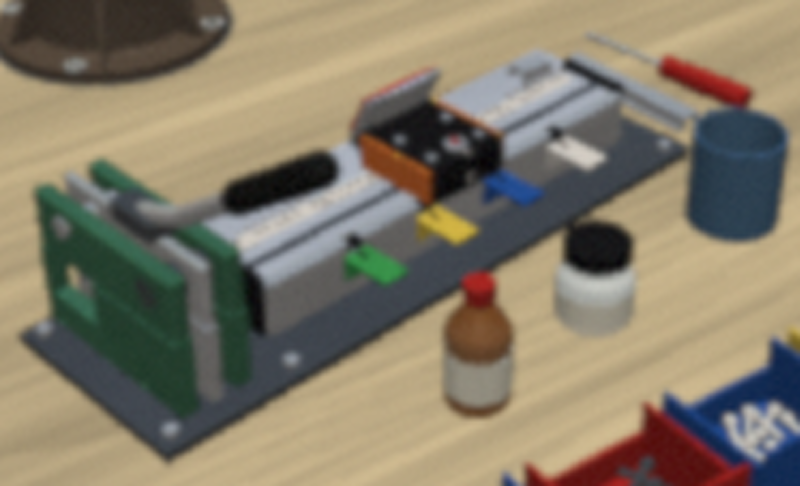

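```bash
python3 - <<'E'
from h import *
np.set_printoptions(precision=4,suppress=True)
c=dict(vision.capture('top'))
P=lambda u,v:((200+u*370/800+.0)/1.5,(240+v*170/368)/1.5)
w=atz(c,P(184,149),.06);g=atz(c,P(472,111),.06);pin=atz(c,P(326,126),.1015)
print(w,g,np.linalg.norm(w-g))
ey=(w-g)[:2]/np.linalg.norm((w-g)[:2]); ex=np.array([ey[1],-ey[0]])
yaw=np.degrees(np.arctan2(-ey[0],ey[1])); m=(w+g)[:2]/2
o=m-.038*ex
print('yaw',yaw,'o',o,'pin gauge',(pin[:2]-o)@ex,(pin[:2]-o)@ey)
for n,q,z in [('mug',(75,20),.088),('wtag',(183,90),.05),('ytag',(371,66),.05),('gtag',(465,53),.05),('btag',(277,80),.05),('capL',(77,163),.068),('capR',(582,93),.068),('capLf',(85,246),.068),('capRf',(592,180),.068),('padL',(278,160),.094),('padR',(385,150),.094),('plateL',(285,236),.088+.0),('laneL',(55,335),.04),('laneLr',(47,263),.04),('baseTL',(42,112),.0)]:
    p=atz(c,P(*q),z)[:2]; print(n,(p-o)@ex,(p-o)@ey,p)
E
```

```text
[0.5119 0.1817 0.06  ] [ 0.5471 -0.0555  0.06  ] 0.23983252697246657
yaw 8.443074081617986 o [0.4919 0.0576] pin gauge 0.036515129018665465 -0.0014783520994974897
mug 0.15127010815146474 0.19199686640038963 [0.6133 0.2697]
wtag 0.08859323098313618 0.1172468708494551 [0.5623 0.1865]
ytag 0.08793868511451332 -0.04163630597888099 [0.585  0.0293]
gtag 0.08845260128182264 -0.12123855822249421 [ 0.5972 -0.0494]
btag 0.08658429813034815 0.038017245066081326 [0.5719 0.1079]
capL 0.03715982136425901 0.2068189437390387 [0.4983 0.2676]
capR 0.0399143383784058 -0.21095110849532192 [ 0.5623 -0.1453]
capLf -0.03088536928882586 0.2068173323454185 [0.431  0.2576]
capRf -0.03168968265218124 -0.20850877098041876 [ 0.4911 -0.1533]
padL 0.015421473414326158 0.0402915998405406 [0.5012 0.0997]
padR 0.012152327144327991 -0.04531819802447053 [0.5105 0.0145]
plateL -0.04484943984487359 0.04244242533591288 [0.4413 0.0929]
laneL -0.09889090674574581 0.24591623427232578 [0.3579 0.2863]
laneLr -0.03928142203119445 0.24703123234242927 [0.4167 0.2961]
baseTL 0.09376039192718547 0.25097652207698595 [0.5478 0.3196]
```

```bash
cat >> h.py <<'E'
from scipy.spatial.transform import Rotation as Ro
YAW=8.44; O=np.array([.4919,.0576])
ey=np.array([-np.sin(np.radians(YAW)),np.cos(np.radians(YAW))]); ex=np.array([ey[1],-ey[0]])
G=np.column_stack([[0,0,-1],[*-ey,0],[*-ex,0]])
def gz(p): p=np.array(p);return np.round(np.array([(p[:2]-O)@ex,(p[:2]-O)@ey,p[2]])*1e3,2)
def toolR(s): 
    return Ro.from_euler('xyz',s['orientation'],degrees=True).as_matrix()
def shift(s,g):
    w=np.array([*(O+g[0]*ex+g[1]*ey),g[2]]); R=toolR(s)
    return R.T@(w-s['position'])*100, Ro.from_matrix(R.T@G).as_rotvec(degrees=True)
E
python3 - <<'E'
from h import *
s=bot.get_state(); print(np.linalg.det(G),s['t'],gz(s['position']))
print(shift(s,(.010,.074,.19)))
E
```

```text
0.9999999999999999 1.55 [-329.19 -587.39  214.67]
(array([  2.45975576, -54.77226292, -50.24857079]), array([ 1.53829926e+01,  5.22458873e-04, -6.25371647e-03]))
```

Call:
jog_arm([
  [-1, -1, -4.4, -4, 3, 0, 0],
  [-1, -1, -8.8, -8, 6, 0, 0],
  [-1, -1, -13.2, -12, 9, 0, 0],
  [-1, -1, -17.6, -16, 12, 0, 0],
  [-1, -1, -22, -20, 15.38, 0, 0],
], force=40)

```text
t: 2.17
position: [0.3469, -0.288, 0.2248]
orientation: [126.9, 90.0, -44.7]
contact_force: [0.6, 0.1, 0.1]
finger_gap: 0.53
```

```bash
python3 - <<'E'
from h import *
s=bot.get_state(); print(s['t'],gz(s['position']),s['contact_force'],s['finger_gap'])
print(shift(s,(.010,.074,.19)))
E
```

```text
2.175 [-194.17 -320.58  224.84] [0.56490832 0.10377692 0.12100545] 0.5302793172062839
(array([  3.46984408, -39.50548303, -20.32749203]), array([-0.1279238 , -0.02566989, -0.03420802]))
```

Call:
jog_arm([
  [-1, 0, -5.3, -2.7, 0, 0, 0],
  [-1, 0, -10.6, -5.4, 0, 0, 0],
  [-1, 0, -15.9, -8.1, 0, 0, 0],
  [-1, 0, -21.2, -10.8, 0, 0, 0],
  [-1, 0, -26.5, -13.5, 0, 0, 0],
])

```text
t: 2.8
position: [0.4416, -0.0059, 0.2249]
orientation: [156.0, 89.9, -15.6]
contact_force: [0.5, -0.2, 0.4]
finger_gap: 0.028
```

```bash
python3 - <<'E'
from h import *
s=bot.get_state(); print(s['t'],gz(s['position']),s['contact_force'],s['finger_gap'])
print(shift(s,(.010,.074,.19)))
E
```

```text
2.8 [-59.02 -55.39 224.94] [ 0.49335251 -0.18377075  0.3851341 ] 0.027509175471806802
(array([  3.49543553, -12.94055854,  -6.89856573]), array([-0.00299524, -0.05179901, -0.02306254]))
```

Call:
jog_arm([
  [-1, 0, -4.5, -2.3, 0, 0, 0],
  [-1, 0, -9, -4.6, 0, 0, 0],
  [-1, 0, -13, -6.9, 0, 0, 0],
  [-1, 3.5, -13, -6.9, 0, 0, 0],
  [-1, 7, -13, -6.9, 0, 0, 0],
])

```text
t: 3.42
position: [0.4905, 0.1317, 0.1539]
orientation: [172.5, 89.9, 1.0]
contact_force: [-0.1, 0.2, 1.0]
finger_gap: 0.004
```

```bash
python3 - <<'E'
from h import *
c=shoot('top','top1'); c=shoot('scene','scene1')
s=bot.get_state(); print(s['t'],gz(s['position']),s['contact_force'],s['finger_gap'])
print(shift(s,(.010,.074,.074)))
a=cv2.imread('pics/top1.png')[220:390,200:480]; b=cv2.imread('pics/scene1.png')[200:370,260:540]
cv2.imwrite('pics/c1.png',cv2.resize(np.vstack([a,b]),(494,600)))
E
```

```text
3.525 [  7.8   72.98 152.07] [1.27464907 0.31382766 0.68915426] 0.006148728651279143
(array([ 7.80586396, -0.10231338, -0.26168342]), array([ 0.02705212,  0.30300865, -0.00166362]))
```

View pics/c1.png

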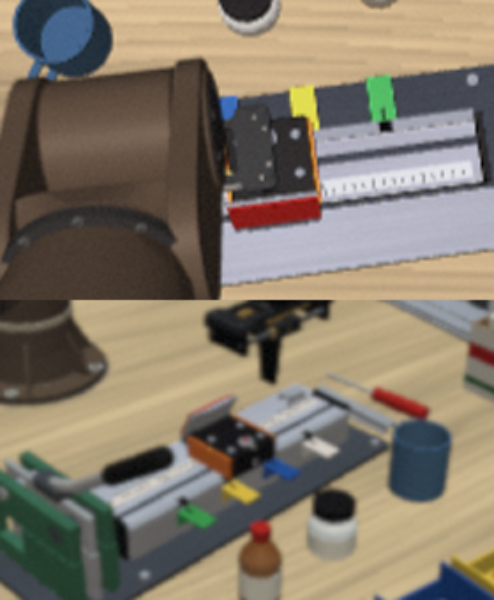

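Call:
jog_arm([
  [-1, 3, 0, 0.2, 0, 0, 0],
  [-1, 6, 0, 0.2, 0, 0, 0],
  [-1, 7.7, 0, 0.2, 0, 0, 0],
  [-1, 7.7, 0, 0.2, 0, 0, 0],
])

```text
t: 4.03
position: [0.4886, 0.1305, 0.0779]
orientation: [4.2, 90.0, -167.4]
contact_force: [0.1, 1.1, 0.4]
finger_gap: 0.004
```

```bash
python3 - <<'E'
from h import *
s=bot.get_state(); print(s['t'],gz(s['position']),s['contact_force'],s['finger_gap'])
E
```

```text
4.025 [ 7.42 72.62 77.9 ] [0.11517544 1.1063125  0.42410561] 0.003765141793811939
```

Call:
jog_arm([
  [-1, 0.2, 0.5, -0.2, 0, 0, 0],
  [-1, 0.2, 0.9, -0.2, 0, 0, 0],
  [-1, 0.2, 1.2, -0.2, 0, 0, 0],
  [-1, 0.2, 1.5, -0.2, 0, 0, 0],
  [-1, 0.2, 1.7, -0.2, 0, 0, 0],
])

```text
t: 4.65
position: [0.4929, 0.1139, 0.0757]
orientation: [145.4, 90.0, -26.2]
contact_force: [0.9, 0.4, 0.4]
finger_gap: 0.006
```

```bash
python3 - <<'E'
from h import *
s=bot.get_state(); print(s['t'],gz(s['position']),s['contact_force'],s['contact_force'][:2]@ey,s['torque'])
E
```

```text
4.65 [ 9.26 55.56 75.73] [0.85294324 0.4228943  0.40681575] 0.29312481623434267 [ 0.00160928 -0.00422896  0.00581909]
```

Call:
jog_arm([
  [-1, 0, 0.2, 0, 0, 0, 0],
  [-1, 0, 0.4, 0, 0, 0, 0],
  [-1, 0, 0.6, 0, 0, 0, 0],
])

```text
t: 5.03
position: [0.4936, 0.1087, 0.0756]
orientation: [-88.8, 90.0, 99.6]
contact_force: [-0.8, 9.3, 0.8]
finger_gap: 0.002
```

```bash
python3 - <<'E'
from h import *
s=bot.get_state(); print(s['t'],gz(s['position']),s['contact_force'],s['contact_force'][:2]@ey,s['torque'])
E
```

```text
5.025 [ 9.23 50.33 75.59] [-0.81572685  9.25268435  0.7695608 ] 9.272205962469387 [1.4568074  0.14515437 0.02813376]
```

```bash
cat >> h.py <<'E'
def look(tag):
    c=shoot('top',tag+'t'); d=shoot('scene',tag+'s')
    for n,cc in (('top',c),('scene',d)):
        for q,z in (('plunger_pin',.1015),('right_pad',.078),('carriage_index',.06),('left_pad',.078)):
            for r in vision.spot_point(q,cc)[:1]: print(n,q,round(r['p'],2),np.round(r['at'],1),gz(atz(cc,r['at'],z)))
    a=cv2.imread(f'pics/{tag}t.png')[240:370,270:470]; b=cv2.imread(f'pics/{tag}s.png')[230:360,320:520]
    cv2.imwrite(f'pics/{tag}.png',cv2.resize(np.vstack([a,b]),(460,600),interpolation=cv2.INTER_CUBIC))
    s=bot.get_state(); print(s['t'],gz(s['position']),s['contact_force'],s['contact_force'][:2]@ey)
E
python3 -c "
from h import *
look('a1')"
```

```text
top right_pad 0.92 [249.5 208.2] [  9.29 -37.71  78.  ]
top carriage_index 0.98 [231.2 199.1] [41.62  8.38 60.  ]
scene plunger_pin 0.51 [247.9 189.5] [ 15.11 -65.63 101.5 ]
scene right_pad 0.73 [251.9 191.8] [  8.74 -40.79  78.  ]
scene carriage_index 0.66 [266.9 194.1] [37.2  7.  60. ]
scene left_pad 0.92 [270.9 184.1] [18.85 45.92 78.  ]
5.525 [ 9.22 49.79 75.59] [-0.49720246  2.90324622  0.058747  ] 2.9447805823071014
```

View pics/a1.png

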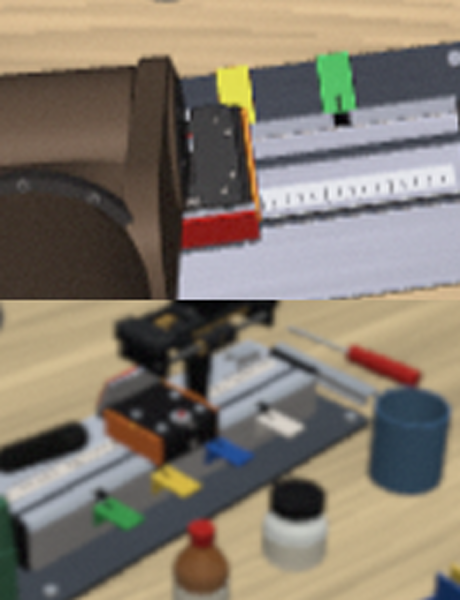

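```bash
cat >> h.py <<'E'
def orange(tag):
    a=cv2.imread(f'pics/{tag}.png')[250:350,340:460].astype(int)
    m=(a[...,2]>150)&(a[...,0]<70)&(a[...,1]>60)&(a[...,1]<170)
    ys,xs=np.nonzero(m); 
    return len(xs), [(int(r+250),round(float(xs[ys==r].mean()+340),2)) for r in range(44,84,6) if (ys==r).any()]
E
python3 -c "
from h import *
print(orange('top0'));print(orange('a1t'))"
```

```text
(81, [(294, 375.5), (300, 376.5), (306, 377.0), (312, 378.0), (318, 378.5), (324, 379.0)])
(75, [(294, 376.0), (300, 377.5), (306, 378.0), (312, 379.0), (318, 379.0), (324, 380.5)])
```

Call:
jog_arm([
  [-1, 0, 0.25, 0, 0, 0, 0],
  [-1, 0, 0.5, 0, 0, 0, 0],
  [-1, 0, 0.75, 0, 0, 0, 0],
  [-1, 0, 1.0, 0, 0, 0, 0],
  [-1, 0, 1.25, 0, 0, 0, 0],
])

```text
t: 6.15
position: [0.4955, 0.0963, 0.0756]
orientation: [-89.8, 90.0, 98.6]
contact_force: [-0.3, 8.8, -0.0]
finger_gap: 0.006
```

Call:
jog_arm([
  [-1, 0, 0.25, 0, 0, 0, 0],
  [-1, 0, 0.5, 0, 0, 0, 0],
  [-1, 0, 0.75, 0, 0, 0, 0],
  [-1, 0, 1.0, 0, 0, 0, 0],
  [-1, 0, 1.1, 0, 0, 0, 0],
])

```text
t: 6.78
position: [0.4972, 0.0853, 0.0756]
orientation: [-94.1, 90.0, 94.3]
contact_force: [-0.6, 7.1, -1.0]
finger_gap: 0.005
```

```bash
python3 -c "
from h import *
look('a2');print(orange('a2t'))"
```

```text
top right_pad 0.6 [260.8 206.4] [ 10.1  -67.72  78.  ]
scene plunger_pin 0.32 [245.6 180. ] [-38.48 -27.74 101.5 ]
scene right_pad 0.63 [248.7 196.1] [ 21.47 -68.12  78.  ]
scene carriage_index 0.83 [262.3 199.6] [ 51.33 -30.22  60.  ]
scene left_pad 0.82 [264.7 186.5] [14.92 17.58 78.  ]
7.275 [ 9.24 26.35 75.6 ] [0.57254319 4.4605792  0.32958735] 4.328237361135175
(61, [(294, 390.0), (300, 391.0), (306, 391.0), (312, 392.0), (318, 393.0), (324, 394.0), (330, 387.0)])
```

View pics/a2.png

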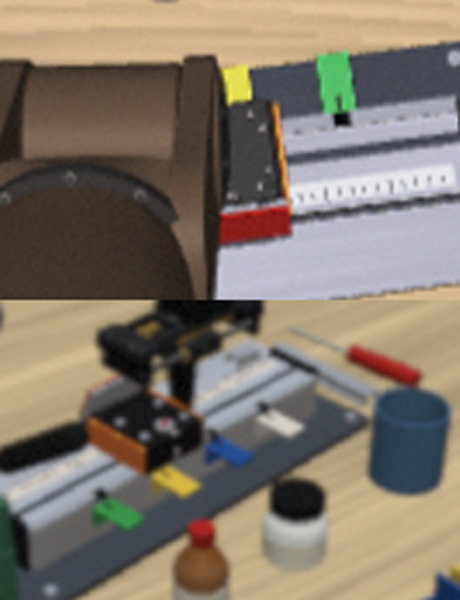

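Call:
jog_arm([
  [-1, 0, 0.15, 0, 0, 0, 0],
  [-1, 0, 0.3, 0, 0, 0, 0],
  [-1, 0, 0.45, 0, 0, 0, 0],
  [-1, 0, 0.5, 0, 0, 0, 0],
])

```text
t: 7.78
position: [0.4979, 0.0802, 0.0756]
orientation: [-92.5, 90.0, 96.0]
contact_force: [-0.6, 7.7, -0.0]
finger_gap: 0.004
```

Call:
jog_arm([
  [-1, 0, 0.1, 0, 0, 0, 0],
  [-1, 0, 0.1, 0, 0, 0, 0],
])

```text
t: 8.02
position: [0.4981, 0.0789, 0.0756]
orientation: [87.0, 90.0, -84.5]
contact_force: [0.6, 2.7, 0.2]
finger_gap: 0.003
```

```bash
python3 -c "
from h import *
s=bot.get_state(); print(s['t'],gz(s['position']),s['contact_force'])"
```

```text
8.025 [ 9.26 20.2  75.59] [0.59157628 2.70497488 0.1737685 ]
```

Still in contact; 1 mm steps now, with the force after each.

Call:
jog_arm([
  [-1, 0, 0.1, 0, 0, 0, 0],
  [-1, 0, 0.1, 0, 0, 0, 0],
])

```text
t: 8.28
position: [0.4983, 0.0779, 0.0756]
orientation: [99.8, 90.0, -71.8]
contact_force: [-0.2, 1.4, -0.2]
finger_gap: 0.004
```

Call:
jog_arm([
  [-1, 0, 0.1, 0, 0, 0, 0],
  [-1, 0, 0.1, 0, 0, 0, 0],
])

```text
t: 8.52
position: [0.4984, 0.0768, 0.0756]
orientation: [93.3, 90.0, -78.3]
contact_force: [0.3, -0.9, -1.1]
finger_gap: 0.002
```

```bash
python3 -c "
from h import *
look('a3');print(orange('a3t'))"
```

```text
top right_pad 0.79 [263.2 206.7] [  8.49 -73.86  78.  ]
top carriage_index 0.62 [249.  224.7] [-32.46 -30.3   60.  ]
top left_pad 0.23 [272.  143.4] [ 174.1  -119.49   78.  ]
scene right_pad 0.73 [246.4 195. ] [ 10.6  -69.17  78.  ]
scene carriage_index 0.85 [260.1 198.5] [ 40.83 -30.93  60.  ]
scene left_pad 0.69 [262.  183.5] [-7.02 25.21 78.  ]
9.025 [ 9.25 18.27 75.62] [0.33157442 0.0007929  0.25711547] -0.04788206912555736
(52, [(294, 395.0), (300, 396.0), (306, 397.0), (312, 397.0), (318, 398.0), (330, 400.0)])
```

View pics/a3.png

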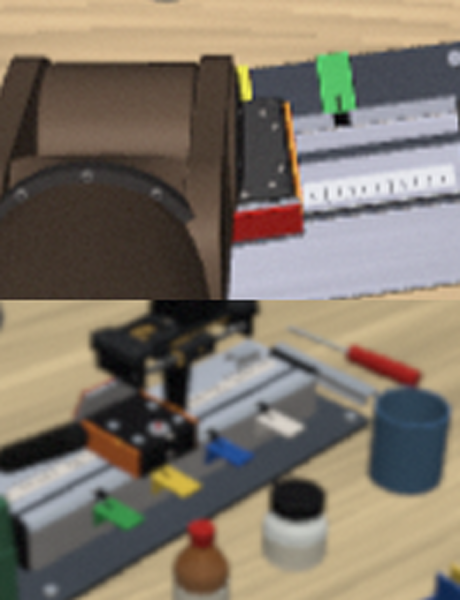

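```bash
python3 - <<'E'
from h import *
c=vision.capture('top')
for y in (-45,-70,-78,-80,-85):
    w=O+.010*ex+y/1e3*ey; p=proj(c,[*w,.094])*1.5; 
    # column at row 306
    w2=O+.02*ex+y/1e3*ey; p2=proj(c,[*w2,.094])*1.5
    t=(306-p[1])/(p2[1]-p[1]); print(y,p+t*(p2-p))
for t in ('top0','a1t','a2t','a3t'):
    n,l=orange(t); 
E
```

```text
-45 [377.42785698 306.        ]
-70 [392.04920348 306.        ]
-78 [396.73019443 306.        ]
-80 [397.90060589 306.        ]
-85 [400.82692111 306.        ]
```

Call:
jog_arm([
  [-1, 0, 0.1, 0, 0, 0, 0],
  [-1, 0, 0.1, 0, 0, 0, 0],
])

```text
t: 9.32
position: [0.4985, 0.076, 0.0756]
orientation: [71.0, 90.0, -100.5]
contact_force: [-0.8, -0.3, 0.6]
finger_gap: 0.008
```

```bash
python3 -c "
from h import *
c=shoot('top','a4t');d=shoot('scene','a4s');print(orange('a4t'));s=bot.get_state();print(s['t'],gz(s['position']),s['contact_force'])
a=cv2.imread('pics/a4s.png')[270:340,340:440];cv2.imwrite('pics/a4.png',cv2.resize(a,(800,560),interpolation=cv2.INTER_CUBIC))
"
```

```text
(60, [(294, 396.0), (300, 396.0), (306, 397.0), (312, 398.0), (318, 399.0), (324, 399.5), (330, 401.0)])
9.425 [ 9.24 17.25 75.6 ] [-0.6349955  -0.13507153 -0.37532001]
```

View pics/a4.png

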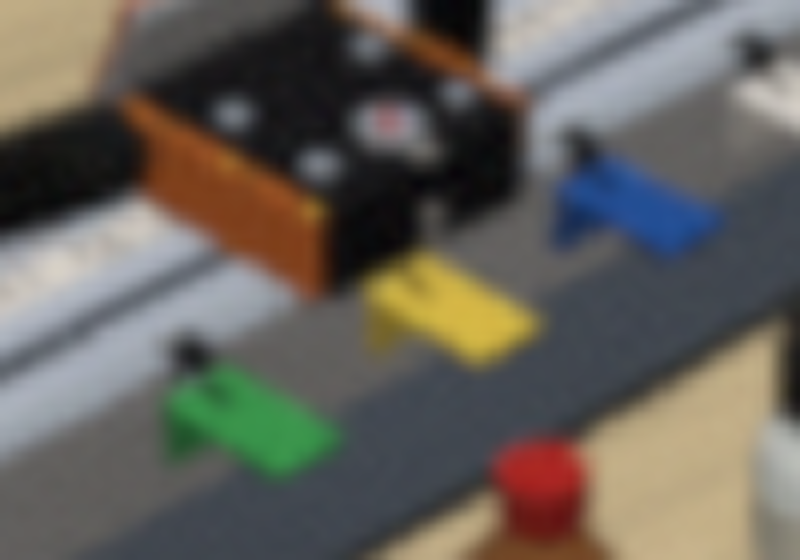

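```bash
python3 - <<'E'
from h import *
c=vision.capture('scene')
P=lambda u,v:((340+u/8)/1.5,(270+v/8)/1.5)
def onx(px,x):
    o,d=ray(c,px); n=np.array([*ex,0]); t=(x-(o[:2]-O)@ex)/(d@n); return gz(o+t*d)
def onz(px,z): return gz(atz(c,px,z))
print('mark rear',onx(P(432,215),.056))
print('pin',onz(P(388,122),.0985), 'cap',onz(P(391,128),.099))
print('notch g',onz(P(190,355),.06),'b',onz(P(583,150),.06),'w',onz(P(757,48),.06))
for n,q in (('g',[(165,405),(215,362),(345,437),(280,475)]),('y',[(365,290),(425,252),(545,322),(480,365)]),('b',[(560,195),(615,158),(722,218),(665,257)])):
    print(n,*[onz(P(*x),.05) for x in q])
s=bot.get_state();print(s['t'])
E
```

```text
mark rear [ 56.   -33.05  70.7 ]
pin [ 41.81 -37.37  98.5 ] cap [ 45.34 -39.56  99.  ]
notch g [  48.32 -122.1    60.  ] b [50.76 36.61 60.  ] w [ 47.39 119.05  60.  ]
g [  51.03 -134.4    50.  ] [  45.21 -109.93   50.  ] [  97.7  -108.09   50.  ] [  98.12 -133.45   50.  ]
y [ 48.67 -53.37  50.  ] [ 46.58 -26.58  50.  ] [ 97.05 -26.93  50.  ] [ 99.25 -55.93  50.  ]
b [52.86 24.71 50.  ] [50.09 51.81 50.  ] [95.61 50.85 50.  ] [98.1  23.09 50.  ]
9.475
```

```bash
python3 - <<'E'
from h import *
L=lambda t:cv2.imread(f'pics/{t}.png')
c=vision.capture('scene')
w=lambda y,x=.045,z=.088:proj(c,[*(O+x*ex+y*ey),z])*1.5
for y in(-45,-40,-35,0):print(y,w(y/1e3)-w(0))
ref=L('a4s'); x0,y0=372,274; T=ref[y0:y0+28,x0:x0+32]
for t in('scene0','a1s','a2s','a3s','a4s'):
    r=cv2.matchTemplate(L(t)[240:340,330:450],T,cv2.TM_CCOEFF_NORMED); _,v,_,m=cv2.minMaxLoc(r)
    i,j=m; 
    dx=(r[j,i-1]-r[j,i+1])/2/(r[j,i-1]+r[j,i+1]-2*r[j,i]);dy=(r[j-1,i]-r[j+1,i])/2/(r[j-1,i]+r[j+1,i]-2*r[j,i])
    d=np.array([i+dx+330-x0,j+dy+240-y0]); print(t,round(v,3),d)
E
```

```text
-45 [-13.62495912   7.11415201]
-40 [-12.08525688   6.31021009]
-35 [-10.55210522   5.5096885 ]
0 [0. 0.]
scene0 0.8 [10.3541565 -5.2435303]
a1s 0.959 [ 9.771423  -5.0068665]
a2s 0.979 [ 2.854828  -1.4549255]
a3s 0.989 [ 0.19674683 -0.05358887]
a4s 1.0 [ 0.01412964 -0.00482178]
```

Call:
jog_arm([
  [-1, 0, 0.05, 0, 0, 0, 0],
  [-1, 0, 0.05, 0, 0, 0, 0],
])

```text
t: 9.78
position: [0.4986, 0.0756, 0.0756]
orientation: [84.3, 90.0, -87.2]
contact_force: [-0.6, 0.3, 0.7]
finger_gap: 0.001
```

Call:
jog_arm([
  [-1, 0, 0.05, 0, 0, 0, 0],
  [-1, 0, 0.05, 0, 0, 0, 0],
])

```text
t: 10.02
position: [0.4987, 0.075, 0.0756]
orientation: [98.6, 90.0, -73.0]
contact_force: [-0.9, 0.0, -0.5]
finger_gap: 0.003
```

```bash
cat > m.py <<'E'
from h import *
import sys
L=lambda t:cv2.imread(f'pics/{t}.png')
def trav(t):
    x0,y0=372,274; T=L('a4s')[y0:y0+28,x0:x0+32]
    r=cv2.matchTemplate(L(t)[240:340,330:450],T,cv2.TM_CCOEFF_NORMED); _,v,_,m=cv2.minMaxLoc(r); i,j=m
    dx=(r[j,i-1]-r[j,i+1])/2/(r[j,i-1]+r[j,i+1]-2*r[j,i])
    return v,(i+dx+330-x0)/.302
t=sys.argv[1]; shoot('scene',t+'s'); print(trav(t+'s')); s=bot.get_state(); print(s['t'],gz(s['position']),s['contact_force'])
E
python3 m.py a5
```

```text
(0.9789252281188965, np.float32(-1.1307672))
10.075 [ 9.24 16.18 75.62] [-0.26172804  0.52061312 -0.77351431]
```

Call:
jog_arm([
  [-1, 0, 0.05, 0, 0, 0, 0],
  [-1, 0, 0.1, 0, 0, 0, 0],
])

```text
t: 10.32
position: [0.4988, 0.0741, 0.0756]
orientation: [131.2, 90.0, -40.3]
contact_force: [-1.5, 0.5, -0.6]
finger_gap: 0.003
```

```bash
python3 m.py a6; python3 m.py a6b
```

```text
(0.9760051965713501, np.float32(-2.0519536))
10.375 [ 9.27 15.22 75.62] [-0.45585522  0.49334592  0.51603811]
(0.9763960242271423, np.float32(-2.0824711))
10.425 [ 9.27 15.2  75.62] [ 0.28815672  0.30098841 -0.09648624]
```

Call:
jog_arm([
  [-1, 0, 0.05, 0, 0, 0, 0],
  [-1, 0, 0.1, 0, 0, 0, 0],
])

```text
t: 10.68
position: [0.499, 0.0731, 0.0756]
orientation: [119.8, 90.0, -51.8]
contact_force: [-0.0, 1.3, 0.7]
finger_gap: 0.004
```

```bash
python3 m.py a7
```

```text
(0.9725466966629028, np.float32(-3.2083879))
10.725 [ 9.26 14.2  75.6 ] [-0.6767337   0.08903708  0.15466231]
```

```bash
python3 -c "
from h import *
a=cv2.imread('pics/a7s.png')[265:325,340:440];b=cv2.imread('pics/a4s.png')[265:325,340:440];cv2.imwrite('pics/a7.png',cv2.resize(np.vstack([b,a]),(500,600),interpolation=cv2.INTER_CUBIC))"
```

```text
(no output)
```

View pics/a7.png

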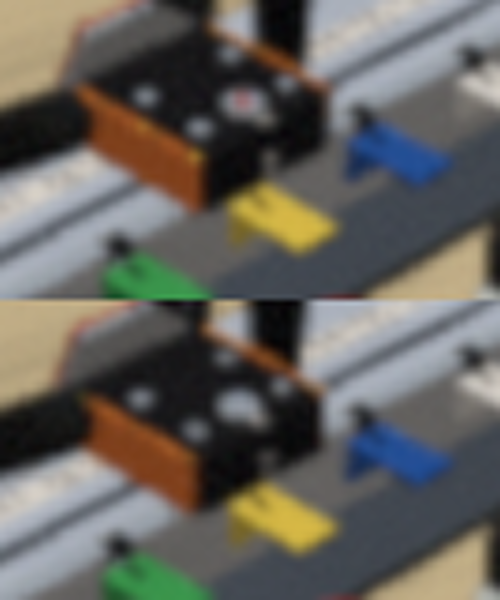

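```bash
python3 - <<'E'
import cv2,numpy as np
for t in('a2','a3','a4','a5','a6','a6b','a7'):
    a=cv2.imread(f'pics/{t}s.png')[272:300,372:404].astype(int); r=a[...,2]-(a[...,1]+a[...,0])//2
    j,i=np.unravel_index(r.argmax(),r.shape); print(t,r.max(),(r>25).sum(),i+372,j+272)
E
```

```text
a2 92 179 378 293
a3 87 140 375 295
a4 90 139 374 294
a5 87 133 377 296
a6 93 131 376 296
a6b 92 131 376 296
a7 91 126 373 295
```

Call:
jog_arm([
  [-1, 0, 0.05, 0, 0, 0, 0],
  [-1, 0, 0.05, 0, 0, 0, 0],
])

```text
t: 10.98
position: [0.499, 0.0727, 0.0756]
orientation: [-126.2, 90.0, 62.2]
contact_force: [0.4, 2.5, -0.8]
finger_gap: 0.006
```

```bash
python3 m.py a8
```

```text
(0.9696646928787231, np.float32(-3.5420604))
11.025 [ 9.27 13.9  75.63] [ 0.86148885  4.01368252 -0.29760449]
```

Call:
jog_arm([
  [-1, 0, -0.3, 0, 0, 0, 0],
  [-1, 0, -1.5, 0, 0, 0, 0],
  [-1, -3, -3.0, 0, 0, 0, 0],
  [-1, -7, -5, 0, 0, 0, 0],
  [-1, -11, -10, 0, 0, 0, 0],
])

```text
t: 11.65
position: [0.4843, 0.1708, 0.1859]
orientation: [66.6, 90.0, -105.0]
contact_force: [0.6, 0.3, -0.1]
finger_gap: 0.006
```

```bash
python3 m.py a9; python3 - <<'E'
from h import *
shoot('top','a9t')
a=cv2.imread('pics/a9s.png')[255:325,340:440];b=cv2.imread('pics/a9t.png')[255:325,340:440];cv2.imwrite('pics/a9.png',cv2.resize(np.vstack([b,a]),(430,600),interpolation=cv2.INTER_CUBIC))
E
```

```text
(0.8417260646820068, np.float32(-3.9625359))
11.7 [ 10.38 118.08 190.61] [-1.23392026  2.75713045  5.38514152]
```

View pics/a9.png

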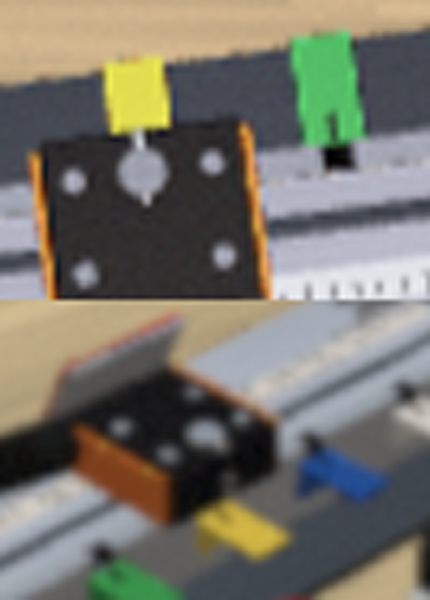

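```bash
python3 - <<'E'
from h import *
c=vision.capture('top')
print(gz(atz(c,((340+142/4.3)/1.5,(255+172/4.3)/1.5),.099)), gz(atz(c,((340+136/4.3)/1.5,(255+95/4.3)/1.5),.05)),gz(atz(c,((340+327/4.3)/1.5,(255+90/4.3)/1.5),.05)),gz(atz(c,((340+338/4.3)/1.5,(255+158/4.3)/1.5),.06)))
s=bot.get_state(); print(s['t'],gz(s['position']),shift(s,(.008,-.04,.115)))
E
```

```text
[ 37.26 -40.01  99.  ] [ 75.89 -40.23  50.  ] [  67.39 -120.2    50.  ] [  37.07 -120.38   60.  ]
11.8 [  9.53 114.69 186.26] (array([ 7.12435403, 15.4688162 ,  0.22985424]), array([ 0.19120502, -0.2037731 ,  0.00421014]))
```

Call:
jog_arm([
  [-1, 0, 5, 0, 0, 0, 0],
  [-1, 0, 10.5, 0, 0, 0, 0],
  [-1, 0, 15.4, 0, 0, 0, 0],
  [-1, 1, 15.4, 0, 0, 0, 0],
  [-1, 4, 15.4, 0, 0, 0, 0],
])

```text
t: 12.42
position: [0.5071, 0.0175, 0.144]
orientation: [159.2, 89.9, -12.4]
contact_force: [0.5, -1.1, -0.6]
finger_gap: 0.003
```

```bash
python3 - <<'E'
from h import *
shoot('scene','b1s')
s=bot.get_state(); print(s['t'],gz(s['position']),shift(s,(.008,-.04,.113)))
a=cv2.imread('pics/b1s.png')[170:330,300:500];cv2.imwrite('pics/b1.png',cv2.resize(a,(700,560),interpolation=cv2.INTER_CUBIC))
E
```

```text
12.475 [  7.28 -41.09 140.12] (array([ 2.71171296, -0.10581506, -0.08585279]), array([-0.0493016 ,  0.28945679,  0.0648561 ]))
```

View pics/b1.png

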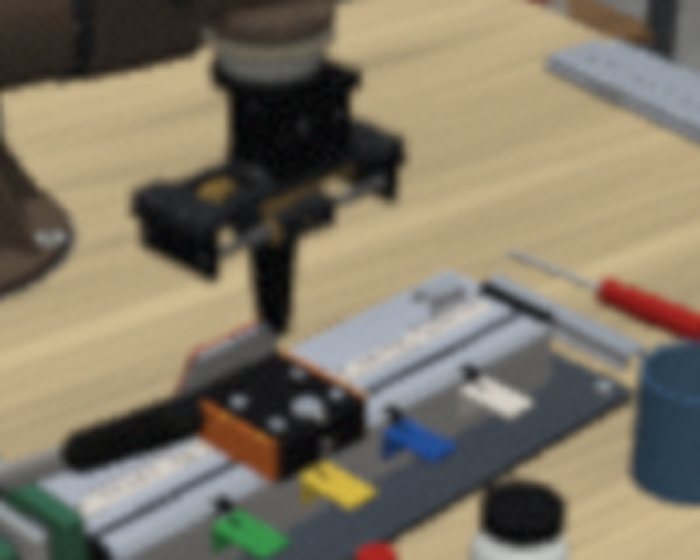

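Call:
jog_arm([
  [-1, 1.5, 0, 0, 0, 0, 0],
  [-1, 2.6, 0, 0, 0, 0, 0],
  [-1, 2.6, 0, 0, 0, 0, 0],
  [-1, 2.6, 0, 0.8, 0, 0, 0],
  [-1, 2.6, 0, 1.6, 0, 0, 0],
])

```text
t: 13.1
position: [0.4908, 0.0156, 0.1191]
orientation: [158.0, 90.0, -13.6]
contact_force: [0.3, -0.1, 0.0]
finger_gap: 0.003
```

```bash
python3 - <<'E'
from h import *
s=bot.get_state(); print(s['t'],gz(s['position']),s['contact_force'])
E
```

```text
13.1 [ -7.27 -41.36 119.09] [ 0.26223712 -0.06450135  0.00652748]
```

Call:
jog_arm([
  [-1, 0.6, 0, 0, 0, 0, 0],
  [-1, 0.6, 0, 0.8, 0, 0, 0],
  [-1, 0.6, 0, 1.6, 0, 0, 0],
  [-1, 0.6, 0, 2.2, 0, 0, 0],
  [-1, 0.6, 0, 2.8, 0, 0, 0],
])

```text
t: 13.72
position: [0.4632, 0.0115, 0.1127]
orientation: [124.6, 90.0, -47.0]
contact_force: [0.2, -0.5, 0.6]
finger_gap: 0.008
```

```bash
python3 - <<'E'
from h import *
shoot('scene','b2s')
s=bot.get_state(); print(s['t'],gz(s['position']),s['contact_force'])
a=cv2.imread('pics/b2s.png')[170:330,300:500];cv2.imwrite('pics/b2.png',cv2.resize(a,(700,560),interpolation=cv2.INTER_CUBIC))
E
```

```text
13.775 [-35.9  -41.3  112.65] [ 0.14589539  0.70190543 -0.4783186 ]
```

View pics/b2.png

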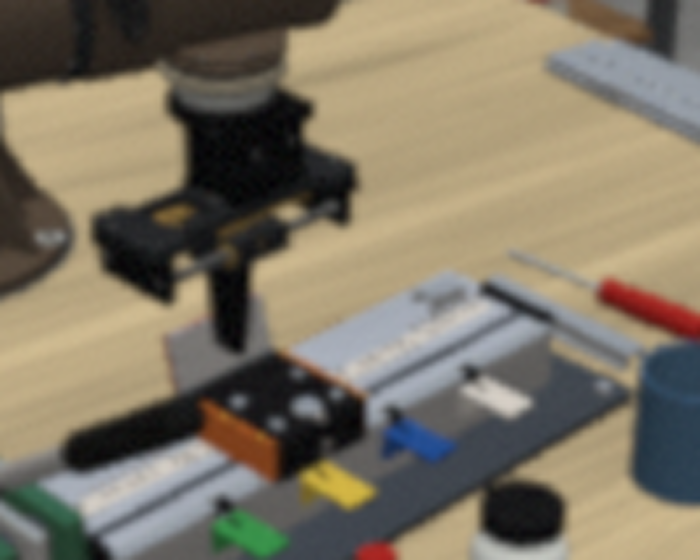

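Plate is about upright against the fingers; continue 2 cm forward.

Call:
jog_arm([
  [-1, 0, 0, 0.7, 0, 0, 0],
  [-1, 0, 0, 1.4, 0, 0, 0],
  [-1, 0, 0, 2.0, 0, 0, 0],
  [-1, 0, 0, 2.0, 0, 0, 0],
])

```text
t: 14.28
position: [0.4435, 0.0085, 0.1127]
orientation: [58.1, 90.0, -113.4]
contact_force: [0.6, 0.2, -0.5]
finger_gap: 0.001
```

```bash
python3 - <<'E'
from h import *
shoot('scene','b3s');shoot('top','b3t')
s=bot.get_state(); print(s['t'],gz(s['position']),s['contact_force'])
a=cv2.imread('pics/b3s.png')[170:330,300:500];cv2.imwrite('pics/b3.png',cv2.resize(a,(700,560),interpolation=cv2.INTER_CUBIC))
E
```

```text
14.375 [-54.58 -41.51 112.74] [-0.71012758 -0.52833921 -0.02301562]
```

View pics/b3.png

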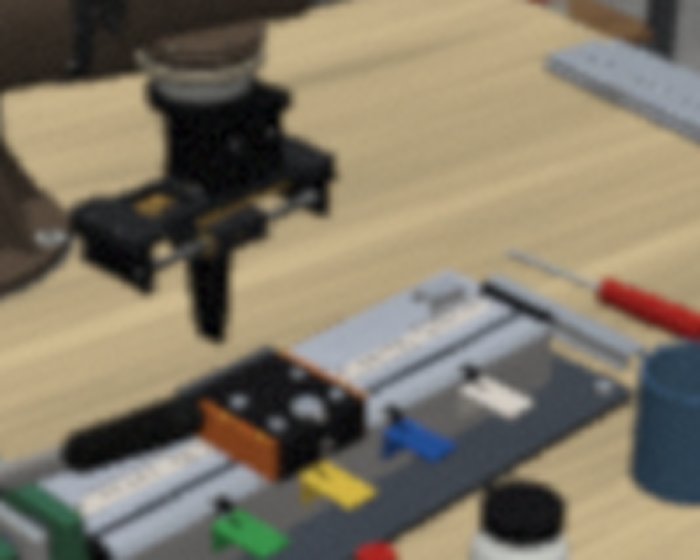

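Call:
jog_arm([
  [-1, -3, 0, 0, 0, 0, 0],
  [-1, -8, 0, 0, 0, 0, 0],
  [-1, -10, -5, 0, 0, 0, 0],
  [-1, -10, -11, 0, 0, 0, 0],
  [-1, -10, -17, 0, 0, 0, 0],
])

```text
t: 15.0
position: [0.4188, 0.1784, 0.2131]
orientation: [-176.8, 89.9, 11.6]
contact_force: [1.0, 0.3, 0.3]
finger_gap: 0.007
```

```bash
python3 - <<'E'
from h import *
d=shoot('scene','b4s');c=shoot('top','b4t')
for cc in (c,d):
  for q in('plate_back','plate_front','plate_edge'): print(q,[(round(r['p'],2),np.round(r['at'])) for r in vision.spot_point(q,cc)[:1]])
s=bot.get_state(); print(s['t'],gz(s['position']),s['contact_force'])
a=cv2.imread('pics/b4t.png')[255:355,330:470];b=cv2.imread('pics/b4s.png')[240:340,330:470];cv2.imwrite('pics/b4.png',cv2.resize(np.vstack([a,b]),(420,600),interpolation=cv2.INTER_CUBIC))
E
```

```text
plate_back [(0.42, array([256., 230.]))]
plate_front [(0.6, array([251., 227.]))]
plate_edge [(0.43, array([257., 229.]))]
plate_back [(0.58, array([241., 189.]))]
plate_front [(0.52, array([243., 191.]))]
plate_edge [(0.48, array([243., 196.]))]
15.4 [-54.56 127.48 212.59] [ 0.24266732  0.0721357  -0.27334741]
```

View pics/b4.png

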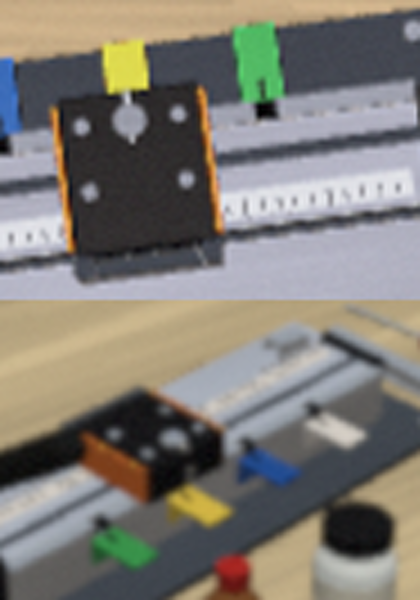

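View pics/b4t.png

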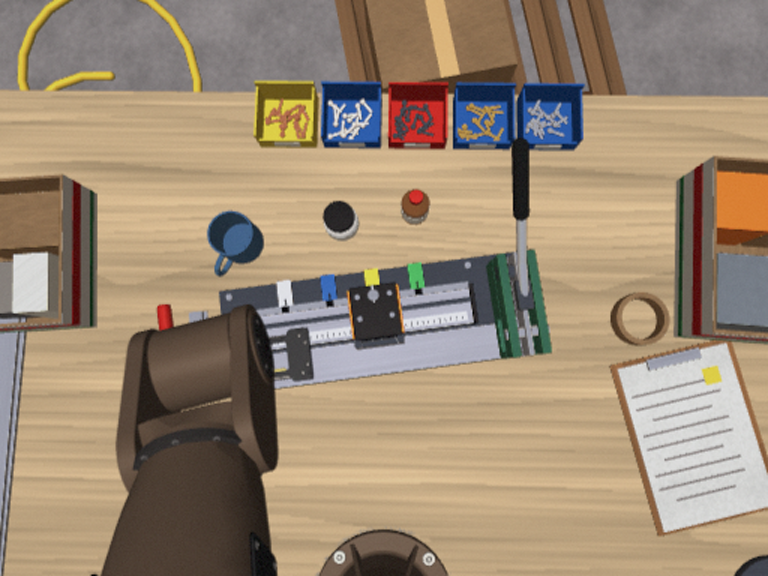

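```bash
python3 - <<'E'
from h import *
c=vision.capture('top')
print(gz(atz(c,((330+130/3)/1.5,(255+121/3)/1.5),.099)),gz(atz(c,((330+150/3)/1.5,(255+277/3)/1.5),.088)))
print(bot.job_done(),bot.get_state()['t'])
E
```

```text
[ 36.61 -40.47  99.  ] [-52.82 -40.19  88.  ]
the job is handed in; nothing more can be done
the job is handed in; nothing more can be done
```

The carriage is in the yellow notch and the stop plate is tipped over to the front. I handed the job in at about 15.5 s with the arm clear of everything. I used only pushes with the shut fingers: on the left pad for the carriage, then forwards on the back of the plate.

**Carriage:** In the last top picture it sits at gauge y of about -40.5 mm; the yellow notch is at -40. Its white mark lines up with the yellow tag. The red pin no longer shows above its cap, so the plunger is down.

**Plate:** Seen from above, its front edge is only about 9 mm ahead of the pin, which fits a plate hanging straight down. The camera behind the machine can't see the hanging plate, so this rests on the top view alone. The networks' plate points in the last pictures had low confidence (0.4 to 0.6), and I didn't use them.

**Bystanders:** The mug, jar, oil bottle and tape look unmoved in that picture. The arm hides the offcut, cut rail and screwdriver there, so I couldn't check those; the fingers did not go near them.

**Doubtful signs:**
- **No clear click:** the pushing force fell to zero about 5 mm before the notch, as expected, but I saw no jump. The carriage appeared to follow the fingers in over those last millimetres until the force rose to about 4 N, and then I backed off.
- **Noisy point estimates:** the networks' carriage points were off by up to about 10 mm, and the pin point by more. I relied on my own pixel measurements and the force instead.

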